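Pull the oblong tin from under the bench shelf and put it on the scale

ROBOT

A 6-joint arm with a two-finger parallel gripper is mounted at the origin on the work surface. World frame = base frame: x ahead of the robot, y to its left, z up, the work surface at z = 0. Lengths are in m, angles in degrees, forces in N, time in s.
With the tool pointing down it reaches from about 0.375 to 0.9 m from the base axis. Payload 3.1 kg.
Tool frame: the origin (TCP) lies midway between the tips of the shut fingers; the grasp point (between the pads) lies 19 mm behind it; z points along the fingers, y is the line along which they close (so a half turn about z gives the same grasp; the last joint's range is limited). The gripper opens to 85 mm and grips with 20 to 120 N. Pads are 22 mm wide; open, the fingers measure 114 mm over their backs; the gripper's body (76 mm by 85 mm) begins 54 mm behind the grasp point. The pads swing forward as they close: fully open they stand 13 mm farther back than shut.
Start: joints at [-85.743, 30.224, 82.088, -0, 67.689, -10.227], TCP at [0.156, -0.605, 0.231] pointing down, gripper open.
Joint ranges: [-176.69, 176.69], [-43.24, 126.21], [12.49, 139.97], [-82, 262], [0, 151.66], [-163.58, 163.58]. Speed limits (degrees/s): [159.86, 159.86, 180, 180, 180, 180].

INTERFACE

Orientations are given as [roll, pitch, yaw] about the fixed x, y, z axes, in that order (R = Rz(yaw) Ry(pitch) Rx(roll)).
In Python, from workcell import read_state, get_image, camera_info, close_job gives the robot as it stands.
- The arm moves only by the tool step_arm, never from a script. Its argument "deltas" is a list of rows, each an object with "dr": the turn, a rotation vector about the tool's x, y, z in rad, a list of three; "delta_pos": the shift along the tool's x, y, z in m, a list of three; "claw": the opening, from -1 (shut) to 1 (fully open). A call has exactly 8 rows; each row shifts and turns the commanded pose from where the row before left it, along the tool's axes as they then stand; what a row does not reach is not made up. A row lasts 1/12 s, in which the tool goes at most 41.7 mm and 7.16 degrees, less where a joint would pass 70% of its speed; a pose out of reach is approached as far as the arm can. A call is refused whole if a number of a shift passes 0.0417 or a number of a turn 0.125, either way. A call with a gripper value outside its range is refused whole. The fingers move at their own pace and stop on an object; "force" is the grip in N (left out, the last holds). Time passes only in rows, so rows that do not move let the fingers close, or fill a call up. It gives the time, the measured TCP pose, the force, the opening and the grip force at its end, in the units of the state.
- read_state(): the state, without advancing time (a new reading comes with each control period).
- get_image(name): name is "side" or "top" or "wrist"; returns the picture (400x640x3 uint8, red, green, blue); there is no depth.
- camera_info(name): a dict with "K" (3x3 intrinsics, pixels), "dist_coeffs" ([k1, k2, p1, p2, k3] as OpenCV has them; the pictures are not rectified), "world_from_camera" (4x4, takes a point from camera to world coordinates); the wrist camera has in their place "tool_from_camera" (4x4, takes a point from camera to tool coordinates, whose origin is the TCP and whose axes are the flange's). Camera axes: x right, y up, looking along -z (the intrinsics and any distortion apply to the point x, -y, -z); pixel columns grow to the right and rows downward; lengths in m; the calibration is good to about 2 mm. A picture is of the moment at which its call begins: read the wrist's pose just before it. camera_info takes no time and is no camera call.
- close_job(): hands the job in; it is judged then, once.
The state is a dict: "t": time; "joint_positions": joint angles; "qvel": joint speeds; "tau": joint torques, N m; "ee_pos": TCP position; "ee_rot": TCP orientation; "wrist_force": force on the tool from outside, world axes, zero at the start; "ft_torque": the same for the moment, N m; "grip_width": finger opening in m; "grasp_force": force on a finger pad.
Only numpy, scipy, OpenCV 4.12 (cv2) and the standard library are available. Lean on these libraries where they do the work, as an engineer would, in place of code of your own. Each camera call takes 0.05 s, during which the arm holds its last target. There are 200 camera calls.

TASK

Take the oblong lidded tin by its handle and slide it straight forward on the bench until it is wholly out from under the lip of the low steel shelf; only then lift it, without catching it on the shelf. Set it down, without dropping it, on the middle of the bench scale's platform with its long sides along the platform's long sides, and let go. Leave the round tin where it is.

Things in the scene. Friction and masses are not known exactly. Their poses are not given: they have to be found in the camera images.
- tin_handle (a point): Loose oblong metal tin, lid fixed on, 0.3-0.65 kg. Point: middle of its bar handle (grip here), over the tin's middle, 85 mm above its underside. Lid 190 (x) by 110 mm (y), its top 55 mm up. Bar along the tin's x, 50 long, 12 wide, 12 high, 24 mm free below. z up, x along the long side, at first into the shelf. At first its far end is 35-60 mm under the lip, the handle 35-60 mm before it.
- round_tin_knob (a point): Bystander to leave in place: round metal tin, lid 150 mm across, 55 mm high, with a round knob 32 mm across on top. Point: middle of the knob, 79 mm above the tin's underside. It stands about 230 mm beside the oblong tin, also partly under the lip; which of the two is on the left varies.
- shelf: Fixed low sheet steel shelf on the bench, 460 wide (y), 200 deep (x), top at 85 mm, open only in front. Origin on the bench under the middle of its front lip; x points into the shelf, so tins come out along -x. The lip runs the full width, its lower edge 65 mm up, 10 mm over the tins' lids. Piles of paper cases (to 110 mm up) stand on it 155 mm behind the lip.
- scale_top (a point): Fixed bench scale: white base, flat rigid steel platform 210 mm along x by 150 mm along y. Point: middle of the platform's top, 48 mm above the bench; z up. The base sticks out 55 mm past the platform at its -x end, with a dark display, lower than the platform.
Things that resemble listed ones, but are neither listed nor needed, are in the scene too. Leave any purple look-alike of the part that bears tin_handle alone.

How it is judged (in metres and radians):
On the way:
1. the oblong tin, still down at the bench (at most 20 mm up), has been drawn out until its far end is clear of the shelf's lip (x of tin_handle in the frame of shelf below -0.097 m and height (world z) of tin_handle below 0.105 m), for 0.1 s.
At the end, for the whole second after the job is handed in: The oblong tin stands flat and at rest on the scale's platform, its middle within 20 mm of the platform's middle and its long sides within 11 degrees of the platform's (either way round); the round tin is within 20 mm of where it stood (horizontal distance between tin_handle and scale_top below 0.02 m and angle between the x axis of tin_handle and the x axis of scale_top, either way round below 0.2 rad and z of tin_handle in the frame of scale_top between 0.078 and 0.092 m and angle between tin_handle's own z axis and vertical below 0.08 rad and linear speed of tin below 0.02 m/s and distance of round_tin_knob from where it was at the start of the episode below 0.02 m); the robot touches nothing.
It fails at once if the oblong tin is pressed against the shelf with more than 20 N (contact force between tin and shelf above 20 N).
It fails at once if the oblong tin is dropped: in free fall more than 25 mm above where it stands on the scale (contact force between tin and anything else below 0.05 N and z of tin_handle in the frame of scale_top above 0.11 m).
It fails at once if the round tin is moved more than 20 mm (distance of round_tin_knob from where it was at the start of the episode above 0.02 m).
It also fails if it takes over 40 s, if anything falls off the work surface, if the arm or the gripper's body presses on something with over 40 N, if the wrist force passes 120 N, or if a joint passes its speed limit or range.

## Working session

There is one attempt and no reset: what is moved stays moved. The work goes in short steps, Python scripts to look and compute and a tool call to move; the robot and the scene stay as the last step left them, time stands still between calls to the robot, and variables do not carry over. Pictures are saved under pics/ and viewed, at most 10 in all, crops included, and the job is handed in when it is done.

Besides the shell and the picture viewer there is one more tool, called as a command line: name --argument value ..., lists and objects as JSON in quotes. step_arm: Moves the arm, as the interface text tells. Its arguments: {"type":"object","properties":{"deltas":{"type":"array"},"force":{"type":"number"}},"required":["deltas"]}

```bash
mkdir -p pics
cat > h.py <<'E'
import numpy as np, cv2
from scipy.spatial.transform import Rotation as R
from workcell import *
def save(n,f):
    s=read_state(); im=get_image(n); cv2.imwrite(f'pics/{f}.png',im[:,:,::-1]); return s,im
def cam(n,s=None):
    c=camera_info(n)
    if n=='wrist':
        T=np.eye(4);T[:3,:3]=R.from_euler('xyz',s['ee_rot'],degrees=True).as_matrix();T[:3,3]=s['ee_pos'];T=T@np.array(c['tool_from_camera'])
    else: T=np.array(c['world_from_camera'])
    return np.array(c['K']),np.array(c['dist_coeffs'],float),T
def ray(n,uv,z,s=None):
    K,d,T=cam(n,s)
    p=cv2.undistortPoints(np.array(uv,float).reshape(-1,1,2),K,d).reshape(-1,2)
    D=np.c_[p[:,0],-p[:,1],-np.ones(len(p))]@T[:3,:3].T; o=T[:3,3]
    return o+D*((z-o[2])/D[:,2])[:,None]
E
python3 - <<'E'
from h import *
for n in('top','side'):
    s,_=save(n,n+'0'); print(n,cam(n)[2].round(3).tolist())
print(s['ee_pos'],s['ee_rot'],s['t'])
E
```

```text
top [[-0.02, 0.996, -0.088, 0.321], [-1.0, -0.02, -0.0, -0.081], [-0.002, 0.088, 0.996, 1.417], [0.0, 0.0, 0.0, 1.0]]
side [[-0.785, 0.387, -0.483, -0.12], [-0.619, -0.487, 0.616, 0.656], [0.003, 0.783, 0.622, 0.839], [0.0, 0.0, 0.0, 1.0]]
[ 0.15628662 -0.60440636  0.23033561] [-1.79877807e+02 -2.26567941e-02  1.44839910e+01] 0.05
```

View pics/top0.png

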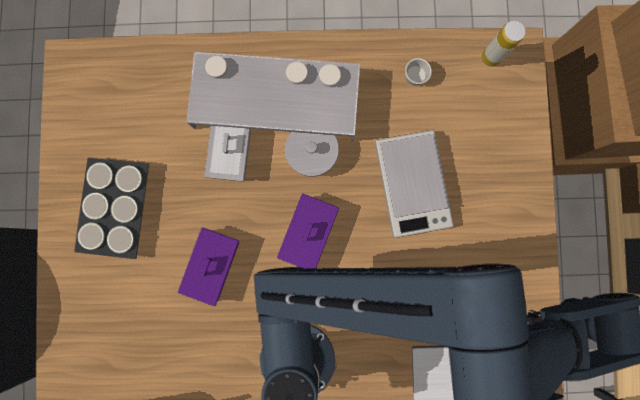

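View pics/side0.png

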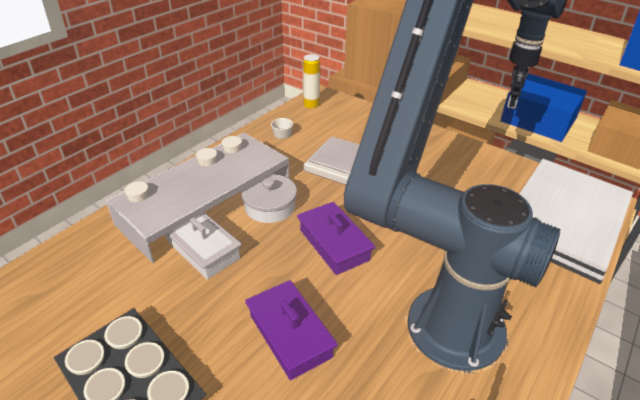

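The tin meant is the grey oblong one at top (228,152), with its handle at (232,144), partly under the shelf. The purple ones at (208,267) and (308,232) are look-alikes, and the round tin is at (311,150). The scale is at (413,182) with its display at (413,225). The white slab at (432,375) has no steel platform and isn't the scale. I'll confirm with a crop.

Run:
```python
from h import *
im=cv2.imread('pics/top0.png')[45:245,180:460]
cv2.imwrite('pics/crop0.png',cv2.resize(im,None,fx=2.8,fy=2.8,interpolation=cv2.INTER_CUBIC))
```

```text
(no output)
```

View pics/crop0.png

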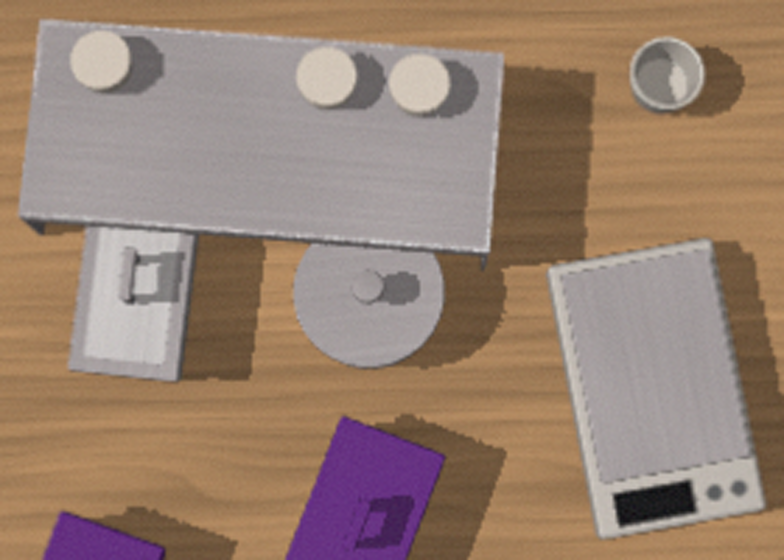

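The crop confirms it: the grey oblong tin has its bar handle at crop (128,275) and front corners at (68,370) and (178,381). The lip runs (20,217)–(488,250). The platform corners are (562,272), (710,248), (752,458) and (603,483), with the display at the lower end.

Run:
```python
from h import *
def P(pts,z): return ray('top',[((x+.5)/2.8+179.5,(y+.5)/2.8+44.5) for x,y in pts],z)[:,:2]
def yaw(v): return np.degrees(np.arctan2(v[1],v[0])).round(1)
l=P([(20,217),(488,250)],.085); print('lip',l.round(3).tolist(),np.linalg.norm(l[0]-l[1]),'x dir',yaw(l[0]-l[1])-90)
b=P([(129,247),(127,301)],.091);print('bar',b.round(3).tolist(),b.mean(0),np.linalg.norm(b[0]-b[1]),yaw(b[0]-b[1]))
t=P([(68,370),(178,381)],.055);print('tin front',t.round(3).tolist(),np.linalg.norm(t[0]-t[1]),yaw(t[0]-t[1])-90)
q=P([(562,272),(710,248),(752,458),(603,483)],.048);print('plat',q.round(3).tolist(),q.mean(0),np.linalg.norm(q-np.roll(q,1,0),axis=1),yaw(q[0]-q[3]),yaw(q[1]-q[2]))
k=P([(367,287)],.087);print('knob',k)
a=np.radians(yaw(l[0]-l[1])-90);u=np.array([np.cos(a),np.sin(a)])
print('handle in shelf x',(b.mean(0)-l.mean(0))@u, 'tin mid from front',t.mean(0)+.095*u)
s=read_state();print(s['ee_pos'],s['ee_rot'],s['grip_width'],s['wrist_force'],cam('wrist',s)[2])
```

```text
lip [[0.655, 0.285], [0.612, -0.169]] 0.45658574241626215 x dir -5.400000000000006
bar [[0.621, 0.177], [0.569, 0.179]] [0.59492398 0.17816733] 0.05282718062536874 -2.1
tin front [[0.508, 0.245], [0.495, 0.136]] 0.10945343576430228 -6.900000000000006
plat [[0.597, -0.245], [0.618, -0.393], [0.408, -0.426], [0.386, -0.278]] [ 0.5023183  -0.33555626] [0.21287975 0.15017073 0.21294625 0.14932139] 9.1 8.9
knob [[ 0.57785627 -0.05175295]]
handle in shelf x -0.049848429152207045 tin mid from front [0.59577803 0.18139979]
[ 0.15628919 -0.60449265  0.23044385] [-1.79890655e+02 -1.90666057e-02  1.44843362e+01] 0.08519738161839052 [-0.10898908  0.88314785  0.9730501 ] [[ 0.25061114  0.92838696  0.27439334  0.22612334]
 [-0.96808683  0.24074217  0.06964984 -0.58601248]
 [-0.00139605 -0.2830916   0.95909186  0.37339731]
 [ 0.          0.          0.          1.        ]]
```

Sizes agree: the lip measures 0.457 m, the tin front 0.109 m and the platform 0.213 x 0.150 m. The handle is 50 mm before the lip, at about (0.595, 0.179), yaw about -6. The platform middle is (0.502,-0.336), yaw 9. Moving there now.

step_arm --deltas '[{"dr": [0, 0, 0], "delta_pos": [0.026, -0.027, 0], "claw": 1}, {"dr": [0, 0, 0], "delta_pos": [0.026, -0.027, 0], "claw": 1}, {"dr": [0, 0, 0], "delta_pos": [0.026, -0.027, 0], "claw": 1}, {"dr": [0, 0, 0], "delta_pos": [0.026, -0.027, 0], "claw": 1}, {"dr": [0, 0, 0], "delta_pos": [0.026, -0.027, 0], "claw": 1}, {"dr": [0, 0, 0], "delta_pos": [0.026, -0.027, 0], "claw": 1}, {"dr": [0, 0, 0], "delta_pos": [0.026, -0.027, 0], "claw": 1}, {"dr": [0, 0, 0], "delta_pos": [0.026, -0.027, 0], "claw": 1}]'

```text
t: 0.77
ee_pos: [0.3041, -0.342, 0.2311]
ee_rot: [-180.0, 0.0, 14.5]
wrist_force: [0.5, -0.6, -0.1]
grip_width: 0.0852
grasp_force: 0.0
```

step_arm --deltas '[{"dr": [0, 0, 0], "delta_pos": [0.026, -0.027, 0], "claw": 1}, {"dr": [0, 0, 0], "delta_pos": [0.026, -0.027, 0], "claw": 1}, {"dr": [0, 0, 0], "delta_pos": [0.026, -0.027, 0], "claw": 1}, {"dr": [0, 0, 0], "delta_pos": [0.026, -0.027, 0], "claw": 1}, {"dr": [0, 0, 0], "delta_pos": [0.026, -0.027, 0], "claw": 1}, {"dr": [0, 0, 0], "delta_pos": [0.026, -0.027, 0], "claw": 1}, {"dr": [0, 0, 0], "delta_pos": [0.026, -0.027, 0], "claw": 1}, {"dr": [0, 0, 0], "delta_pos": [0.026, -0.027, 0], "claw": 1}]'

```text
t: 1.43
ee_pos: [0.4514, -0.0809, 0.2312]
ee_rot: [-180.0, 0.0, 14.5]
wrist_force: [1.3, -0.5, 0.0]
grip_width: 0.0855
grasp_force: 0.0
```

step_arm --deltas '[{"dr": [0, 0, 0.119], "delta_pos": [0, 0, 0], "claw": 1}, {"dr": [0, 0, 0.119], "delta_pos": [0, 0, 0], "claw": 1}, {"dr": [0, 0, 0.119], "delta_pos": [0, 0, 0], "claw": 1}, {"dr": [0, 0, 0], "delta_pos": [0.0145, -0.034, 0], "claw": 1}, {"dr": [0, 0, 0], "delta_pos": [0.0145, -0.034, 0], "claw": 1}, {"dr": [0, 0, 0], "delta_pos": [0.0145, -0.034, 0], "claw": 1}, {"dr": [0, 0, 0], "delta_pos": [0.0145, -0.034, 0], "claw": 1}, {"dr": [0, 0, 0], "delta_pos": [0.0145, -0.034, 0], "claw": 1}]'

```text
t: 2.1
ee_pos: [0.5412, 0.0804, 0.231]
ee_rot: [180.0, 0.0, -6.0]
wrist_force: [1.1, -1.1, -0.2]
grip_width: 0.0856
grasp_force: 0.0
```

step_arm --deltas '[{"dr": [0, 0, 0], "delta_pos": [0.0145, -0.034, 0], "claw": 1}, {"dr": [0, 0, 0], "delta_pos": [0.0145, -0.034, 0], "claw": 1}, {"dr": [0, 0, 0], "delta_pos": [0.0145, -0.034, 0], "claw": 1}, {"dr": [0, 0, 0], "delta_pos": [0, 0, 0], "claw": 1}, {"dr": [0, 0, 0], "delta_pos": [0, 0, 0], "claw": 1}, {"dr": [0, 0, 0], "delta_pos": [0, 0, 0], "claw": 1}, {"dr": [0, 0, 0], "delta_pos": [0, 0, 0], "claw": 1}, {"dr": [0, 0, 0], "delta_pos": [0, 0, 0], "claw": 1}]'

```text
t: 2.77
ee_pos: [0.5941, 0.1744, 0.2313]
ee_rot: [180.0, 0.1, -6.1]
wrist_force: [-0.4, -0.3, -0.0]
grip_width: 0.0851
grasp_force: 0.0
```

Run:
```python
from h import *
s,_=save('wrist','w1'); print(s['ee_pos'],s['ee_rot'])
```

```text
[0.59410201 0.17438884 0.23125457] [ 1.79977430e+02  5.28803344e-02 -6.06099282e+00]
```

View pics/w1.png

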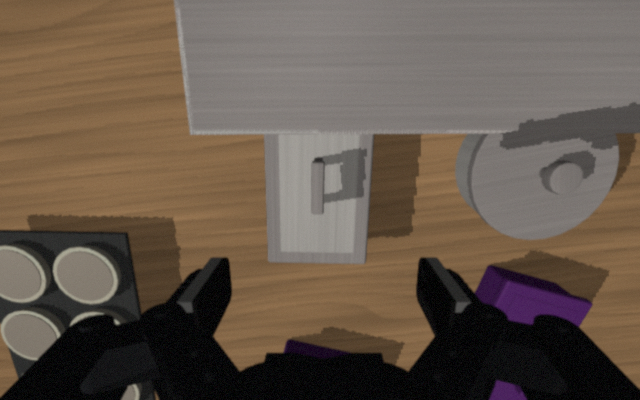

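Wrist view: the bar runs from (319,159) to (317,213), the lid's front corners are at (268,262) and (366,264), and the lip runs (190,132)–(640,132). I'll check these against the first fix.

Run:
```python
from h import *
s=read_state()
def P(p,z): return ray('wrist',p,z,s)[:,:2]
def yaw(v): return np.degrees(np.arctan2(v[1],v[0])).round(1)
b=P([(319,159),(317.5,213)],.091);print('bar',b.mean(0),np.linalg.norm(b[0]-b[1]),yaw(b[0]-b[1]))
t=P([(268,262),(366,264)],.055);print(t,np.linalg.norm(t[0]-t[1]),yaw(t[0]-t[1])-90)
l=P([(192,132),(560,132)],.085);print('lip',l,yaw(l[0]-l[1])-90)
a=np.radians(-6);u=np.array([np.cos(a),np.sin(a)]);print(t.mean(0)+.095*u,(b.mean(0)-l.mean(0))@u)
```

```text
bar [0.59984325 0.17922858] 0.050956422948832125 -7.9
[[0.51173485 0.24583951]
 [0.4977634  0.13742707]] 0.109309006204082 -7.299999999999997
lip [[ 0.66024754  0.28628683]
 [ 0.62565443 -0.04167526]] -6.0
[0.59922871 0.18170308] -0.04882163523376171
```

step_arm --deltas '[{"dr": [0, 0, 0.01], "delta_pos": [0.0035, -0.006, 0.02], "claw": 1}, {"dr": [0, 0, 0], "delta_pos": [0, 0, 0.03], "claw": 1}, {"dr": [0, 0, 0], "delta_pos": [0, 0, 0.03], "claw": 1}, {"dr": [0, 0, 0], "delta_pos": [0, 0, 0.03], "claw": 1}, {"dr": [0, 0, 0], "delta_pos": [0, 0, 0.025], "claw": 1}, {"dr": [0, 0, 0], "delta_pos": [0, 0, 0.018], "claw": 1}, {"dr": [0, 0, 0], "delta_pos": [0, 0, 0.01], "claw": 1}, {"dr": [0, 0, 0], "delta_pos": [0, 0, 0], "claw": 1}]'

```text
t: 3.48
ee_pos: [0.5972, 0.1802, 0.0662]
ee_rot: [179.9, 0.3, -6.6]
wrist_force: [-1.1, 0.2, 0.4]
grip_width: 0.0854
grasp_force: 0.0
```

step_arm --deltas '[{"dr": [0, 0, 0], "delta_pos": [0, 0, 0], "claw": -1}, {"dr": [0, 0, 0], "delta_pos": [0, 0, 0], "claw": -1}, {"dr": [0, 0, 0], "delta_pos": [0, 0, 0], "claw": -1}, {"dr": [0, 0, 0], "delta_pos": [0, 0, 0], "claw": -1}, {"dr": [0, 0, 0], "delta_pos": [0, 0, 0], "claw": -1}, {"dr": [0, 0, 0], "delta_pos": [0, 0, 0], "claw": -1}, {"dr": [0, 0, 0], "delta_pos": [0, 0, 0], "claw": -1}, {"dr": [0, 0, 0], "delta_pos": [0, 0, 0], "claw": -1}]' --force 60

```text
t: 4.15
ee_pos: [0.5991, 0.1806, 0.0688]
ee_rot: [179.9, -0.0, -6.5]
wrist_force: [0.0, -3.4, 3.1]
grip_width: 0.0106
grasp_force: 61.8
```

Gripped (opening 11 mm, bar 12 mm). Sliding out 96 mm.

step_arm --deltas '[{"dr": [0, 0, 0], "delta_pos": [-0.008, 0, 0], "claw": -1}, {"dr": [0, 0, 0], "delta_pos": [-0.014, 0, 0], "claw": -1}, {"dr": [0, 0, 0], "delta_pos": [-0.015, 0, 0], "claw": -1}, {"dr": [0, 0, 0], "delta_pos": [-0.015, 0, 0], "claw": -1}, {"dr": [0, 0, 0], "delta_pos": [-0.015, 0, 0], "claw": -1}, {"dr": [0, 0, 0], "delta_pos": [-0.015, 0, 0], "claw": -1}, {"dr": [0, 0, 0], "delta_pos": [-0.01, 0, 0], "claw": -1}, {"dr": [0, 0, 0], "delta_pos": [-0.004, 0, 0], "claw": -1}]'

```text
t: 4.82
ee_pos: [0.5029, 0.1929, 0.0686]
ee_rot: [-179.9, -0.1, -6.5]
wrist_force: [3.0, -0.7, -1.4]
grip_width: 0.0104
grasp_force: 61.2
```

step_arm --deltas '[{"dr": [0, 0, 0], "delta_pos": [0, 0, 0], "claw": -1}, {"dr": [0, 0, 0], "delta_pos": [0, 0, 0], "claw": -1}, {"dr": [0, 0, 0], "delta_pos": [0, 0, 0], "claw": -1}, {"dr": [0, 0, 0], "delta_pos": [0, 0, 0], "claw": -1}, {"dr": [0, 0, 0], "delta_pos": [0, 0, 0], "claw": -1}, {"dr": [0, 0, 0], "delta_pos": [0, 0, 0], "claw": -1}, {"dr": [0, 0, 0], "delta_pos": [0, 0, 0], "claw": -1}, {"dr": [0, 0, 0], "delta_pos": [0, 0, 0], "claw": -1}]'

```text
t: 5.48
ee_pos: [0.5024, 0.1929, 0.0686]
ee_rot: [-180.0, 0.2, -6.6]
wrist_force: [-2.0, 3.2, 6.4]
grip_width: 0.0106
grasp_force: 62.2
```

Run:
```python
from h import *
s,_=save('wrist','w2'); print(s['ee_pos'],s['ee_rot'],s['grip_width'])
save('top','t2')
a=cv2.imread('pics/w2.png');b=cv2.imread('pics/t2.png')
b=cv2.resize(b[100:320,160:512],(640,400)) 
cv2.imwrite('pics/c2.png',cv2.resize(np.vstack([a,b]),(480,600)))
```

```text
[0.5023914  0.1928673  0.06860433] [-1.79963367e+02  1.65453462e-01 -6.58538240e+00] 0.01060628448514367
```

View pics/c2.png

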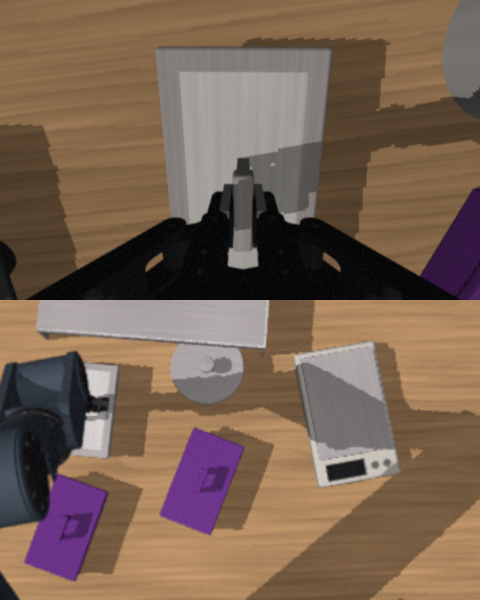

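The tin is fully out in front of the shelf. In the wrist picture the far lid corners are at (211,64) and (440,65). I'll work out where the tin's middle sits relative to the TCP.

Run:
```python
from h import *
s=read_state()
t=ray('wrist',[(211,64),(440,65.5)],.055,s)[:,:2]
d=t[0]-t[1];y=np.arctan2(d[1],d[0])-np.pi/2;u=np.array([np.cos(y),np.sin(y)])
m=t.mean(0)-.095*u;a=np.radians(s['ee_rot'][2]);print(np.linalg.norm(d),np.degrees(y),m,(m-s['ee_pos'][:2])@np.array([[np.cos(a),-np.sin(a)],[np.sin(a),np.cos(a)]]))
```

```text
0.10460816665055404 -6.905040729143149 [0.49968743 0.19343176] [-0.00278405  0.00024541]
```

step_arm --deltas '[{"dr": [0, 0, 0], "delta_pos": [0, 0, -0.008], "claw": -1}, {"dr": [0, 0, 0], "delta_pos": [0, 0, -0.016], "claw": -1}, {"dr": [0, 0, 0], "delta_pos": [0, 0, -0.022], "claw": -1}, {"dr": [0, 0, 0], "delta_pos": [0, 0, -0.024], "claw": -1}, {"dr": [0, 0, 0], "delta_pos": [0, 0, -0.024], "claw": -1}, {"dr": [0, 0, 0], "delta_pos": [0, 0, -0.022], "claw": -1}, {"dr": [0, 0, 0], "delta_pos": [0, 0, -0.016], "claw": -1}, {"dr": [0, 0, 0], "delta_pos": [0, 0, -0.008], "claw": -1}]' --force 80

```text
t: 6.25
ee_pos: [0.5034, 0.192, 0.2096]
ee_rot: [180.0, -0.0, -6.5]
wrist_force: [0.4, -0.4, -5.5]
grip_width: 0.0101
grasp_force: 78.4
```

step_arm --deltas '[{"dr": [0, 0, -0.03], "delta_pos": [0, 0, 0], "claw": -1}, {"dr": [0, 0, -0.04], "delta_pos": [0, 0, 0], "claw": -1}, {"dr": [0, 0, -0.05], "delta_pos": [0, 0, 0], "claw": -1}, {"dr": [0, 0, -0.05], "delta_pos": [0, 0, 0], "claw": -1}, {"dr": [0, 0, -0.05], "delta_pos": [0, 0, 0], "claw": -1}, {"dr": [0, 0, -0.03], "delta_pos": [0, 0, 0], "claw": -1}, {"dr": [0, 0, -0.022], "delta_pos": [0, 0, 0], "claw": -1}, {"dr": [0, 0, 0], "delta_pos": [0, 0, 0], "claw": -1}]'

```text
t: 6.92
ee_pos: [0.5024, 0.1919, 0.2071]
ee_rot: [180.0, 0.2, 9.1]
wrist_force: [-0.0, 0.1, -5.9]
grip_width: 0.0101
grasp_force: 78.4
```

step_arm --deltas '[{"dr": [0, 0, 0], "delta_pos": [-0.002, 0.012, 0], "claw": -1}, {"dr": [0, 0, 0], "delta_pos": [-0.0035, 0.022, 0], "claw": -1}, {"dr": [0, 0, 0], "delta_pos": [-0.0045, 0.03, 0], "claw": -1}, {"dr": [0, 0, 0], "delta_pos": [-0.0055, 0.036, 0], "claw": -1}, {"dr": [0, 0, 0], "delta_pos": [-0.0055, 0.036, 0], "claw": -1}, {"dr": [0, 0, 0], "delta_pos": [-0.0055, 0.036, 0], "claw": -1}, {"dr": [0, 0, 0], "delta_pos": [-0.0055, 0.036, 0], "claw": -1}, {"dr": [0, 0, 0], "delta_pos": [-0.0055, 0.036, 0], "claw": -1}]'

```text
t: 7.58
ee_pos: [0.5039, -0.0569, 0.2081]
ee_rot: [-180.0, 0.1, 9.0]
wrist_force: [1.0, -0.3, -5.2]
grip_width: 0.0109
grasp_force: 78.3
```

step_arm --deltas '[{"dr": [0, 0, 0], "delta_pos": [-0.0055, 0.036, 0], "claw": -1}, {"dr": [0, 0, 0], "delta_pos": [-0.0055, 0.036, 0], "claw": -1}, {"dr": [0, 0, 0], "delta_pos": [-0.0055, 0.036, 0], "claw": -1}, {"dr": [0, 0, 0], "delta_pos": [-0.0055, 0.036, 0], "claw": -1}, {"dr": [0, 0, 0], "delta_pos": [-0.0055, 0.036, 0], "claw": -1}, {"dr": [0, 0, 0], "delta_pos": [-0.0045, 0.03, 0], "claw": -1}, {"dr": [0, 0, 0], "delta_pos": [-0.0035, 0.022, 0], "claw": -1}, {"dr": [0, 0, 0], "delta_pos": [-0.002, 0.014, 0], "claw": -1}]'

```text
t: 8.25
ee_pos: [0.5055, -0.3073, 0.2079]
ee_rot: [179.9, 0.0, 8.9]
wrist_force: [0.7, -0.6, -6.0]
grip_width: 0.0105
grasp_force: 78.4
```

step_arm --deltas '[{"dr": [0, 0, 0], "delta_pos": [-0.002, 0.01, 0], "claw": -1}, {"dr": [0, 0, 0], "delta_pos": [-0.002, 0.01, 0.005], "claw": -1}, {"dr": [0, 0, 0], "delta_pos": [-0.0015, 0.0085, 0.01], "claw": -1}, {"dr": [0, 0, 0], "delta_pos": [0, 0, 0.015], "claw": -1}, {"dr": [0, 0, 0], "delta_pos": [0, 0, 0.015], "claw": -1}, {"dr": [0, 0, 0], "delta_pos": [0, 0, 0.012], "claw": -1}, {"dr": [0, 0, 0], "delta_pos": [0, 0, 0.008], "claw": -1}, {"dr": [0, 0, 0], "delta_pos": [0, 0, 0], "claw": -1}]'

```text
t: 8.92
ee_pos: [0.5041, -0.3304, 0.1405]
ee_rot: [-179.7, 0.2, 9.1]
wrist_force: [-0.2, 0.8, -6.2]
grip_width: 0.0106
grasp_force: 78.3
```

Run:
```python
from h import *
s,_=save('wrist','w3'); print(s['ee_pos'],s['ee_rot'])
```

```text
[ 0.50414224 -0.33035551  0.14054409] [-179.71576797    0.20827734    9.10580625]
```

View pics/w3.png

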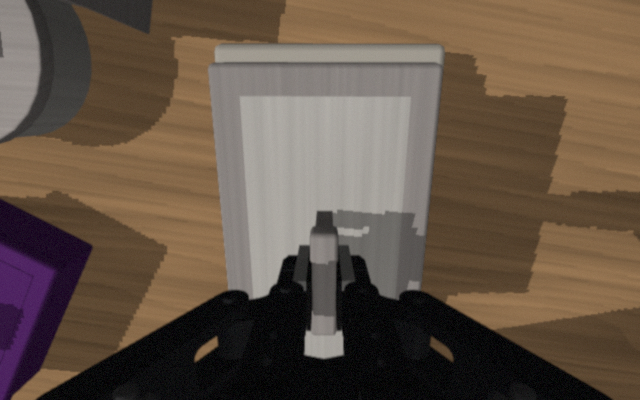

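The far edge of the scale base shows at (216,46)–(443,46), parallel to the tin's lid edge at (209,66)–(441,66). I'll compare the centres laterally.

Run:
```python
from h import *
s=read_state();a=np.radians(s['ee_rot'][2]);M=np.array([[np.cos(a),-np.sin(a)],[np.sin(a),np.cos(a)]])
for n,p,z in(('base',[(216,48),(443,48)],.04),('lid',[(209,66),(441,66)],.055+s['ee_pos'][2]-.0685)):
    t=ray('wrist',p,z,s)[:,:2];r=(t-s['ee_pos'][:2])@M;print(n,t.round(4).tolist(),np.linalg.norm(t[0]-t[1]),'tool-aligned',r.round(4).tolist(),r.mean(0))
print('goal',(np.array([.5023,-.3356])-s['ee_pos'][:2])@M)
```

```text
base [[0.6057, -0.2371], [0.6311, -0.3951]] 0.16000944297842967 tool-aligned [[0.1145, 0.0768], [0.1145, -0.0832]] [ 0.11452076 -0.00323174]
lid [[0.5871, -0.2641], [0.6039, -0.3688]] 0.10604111550979073 tool-aligned [[0.0919, 0.0531], [0.0919, -0.053]] [9.18615709e-02 4.99967410e-05]
goal [-0.00319294 -0.00408592]
```

step_arm --deltas '[{"dr": [0, 0, 0], "delta_pos": [0.0015, 0.002, 0], "claw": -1}, {"dr": [0, 0, 0], "delta_pos": [0.0015, 0.0015, 0.002], "claw": -1}, {"dr": [0, 0, 0], "delta_pos": [0, 0, 0.005], "claw": -1}, {"dr": [0, 0, 0], "delta_pos": [0, 0, 0.005], "claw": -1}, {"dr": [0, 0, 0], "delta_pos": [0, 0, 0.004], "claw": -1}, {"dr": [0, 0, 0], "delta_pos": [0, 0, 0.003], "claw": -1}, {"dr": [0, 0, 0], "delta_pos": [0, 0, 0.001], "claw": -1}, {"dr": [0, 0, 0], "delta_pos": [0, 0, 0.001], "claw": -1}]'

```text
t: 9.63
ee_pos: [0.5088, -0.3353, 0.1219]
ee_rot: [-180.0, 0.0, 9.0]
wrist_force: [0.8, -0.6, -5.8]
grip_width: 0.0104
grasp_force: 78.3
```

step_arm --deltas '[{"dr": [0, 0, 0], "delta_pos": [0, 0, 0.001], "claw": -1}, {"dr": [0, 0, 0], "delta_pos": [0, 0, 0.001], "claw": -1}, {"dr": [0, 0, 0], "delta_pos": [0, 0, 0], "claw": -1}, {"dr": [0, 0, 0], "delta_pos": [0, 0, 0], "claw": -1}, {"dr": [0, 0, 0], "delta_pos": [0, 0, 0], "claw": -1}, {"dr": [0, 0, 0], "delta_pos": [0, 0, 0], "claw": -1}, {"dr": [0, 0, 0], "delta_pos": [0, 0, 0], "claw": -1}, {"dr": [0, 0, 0], "delta_pos": [0, 0, 0], "claw": -1}]'

```text
t: 10.3
ee_pos: [0.509, -0.3355, 0.1204]
ee_rot: [180.0, -0.0, 9.0]
wrist_force: [0.9, -0.0, -6.4]
grip_width: 0.0102
grasp_force: 78.3
```

step_arm --deltas '[{"dr": [0, 0, 0], "delta_pos": [-0.002, 0, 0.001], "claw": -1}, {"dr": [0, 0, 0], "delta_pos": [0, 0, 0.001], "claw": -1}, {"dr": [0, 0, 0], "delta_pos": [0, 0, 0.001], "claw": -1}, {"dr": [0, 0, 0], "delta_pos": [0, 0, 0.0005], "claw": -1}, {"dr": [0, 0, 0], "delta_pos": [0, 0, 0], "claw": -1}, {"dr": [0, 0, 0], "delta_pos": [0, 0, 0], "claw": -1}, {"dr": [0, 0, 0], "delta_pos": [0, 0, 0], "claw": -1}, {"dr": [0, 0, 0], "delta_pos": [0, 0, 0], "claw": -1}]'

```text
t: 10.97
ee_pos: [0.507, -0.3359, 0.117]
ee_rot: [180.0, 0.0, 9.1]
wrist_force: [-1.4, -1.4, -4.2]
grip_width: 0.0102
grasp_force: 78.6
```

Contact is starting (hanging force down from 6 N to 4 N), so I'll lower a little more.

step_arm --deltas '[{"dr": [0, 0, 0], "delta_pos": [0, 0, 0.0005], "claw": -1}, {"dr": [0, 0, 0], "delta_pos": [0, 0, 0.0005], "claw": -1}, {"dr": [0, 0, 0], "delta_pos": [0, 0, 0], "claw": -1}, {"dr": [0, 0, 0], "delta_pos": [0, 0, 0], "claw": -1}, {"dr": [0, 0, 0], "delta_pos": [0, 0, 0], "claw": -1}, {"dr": [0, 0, 0], "delta_pos": [0, 0, 0], "claw": -1}, {"dr": [0, 0, 0], "delta_pos": [0, 0, 0], "claw": -1}, {"dr": [0, 0, 0], "delta_pos": [0, 0, 0], "claw": -1}]'

```text
t: 11.63
ee_pos: [0.507, -0.3363, 0.1167]
ee_rot: [179.9, -0.0, 9.0]
wrist_force: [-4.1, 0.4, 6.2]
grip_width: 0.0104
grasp_force: 80.0
```

step_arm --deltas '[{"dr": [0, 0, 0], "delta_pos": [0, 0, 0], "claw": -0.5}, {"dr": [0, 0, 0], "delta_pos": [0, 0, 0], "claw": 0}, {"dr": [0, 0, 0], "delta_pos": [0, 0, 0], "claw": 0.5}, {"dr": [0, 0, 0], "delta_pos": [0, 0, 0], "claw": 0.5}, {"dr": [0, 0, 0], "delta_pos": [0, 0, 0], "claw": 0.5}, {"dr": [0, 0, 0], "delta_pos": [0, 0, 0], "claw": 0.5}, {"dr": [0, 0, 0], "delta_pos": [0, 0, 0], "claw": 0.5}, {"dr": [0, 0, 0], "delta_pos": [0, 0, 0], "claw": 0.5}]'

```text
t: 12.3
ee_pos: [0.507, -0.3358, 0.1158]
ee_rot: [-180.0, -0.0, 9.0]
wrist_force: [-0.2, -0.3, -0.7]
grip_width: 0.0637
grasp_force: 0.0
```

step_arm --deltas '[{"dr": [0, 0, 0], "delta_pos": [0, 0, -0.005], "claw": 0.5}, {"dr": [0, 0, 0], "delta_pos": [0, 0, -0.01], "claw": 0.5}, {"dr": [0, 0, 0], "delta_pos": [0, 0, -0.02], "claw": 0.5}, {"dr": [0, 0, 0], "delta_pos": [0, 0, -0.025], "claw": 0.5}, {"dr": [0, 0, 0], "delta_pos": [0, 0, -0.03], "claw": 0.5}, {"dr": [0, 0, 0], "delta_pos": [0, 0, -0.03], "claw": 0.5}, {"dr": [0, 0, 0], "delta_pos": [0, 0, -0.02], "claw": 0.5}, {"dr": [0, 0, 0], "delta_pos": [0, 0, 0], "claw": 0.5}]'

```text
t: 12.97
ee_pos: [0.5094, -0.338, 0.2625]
ee_rot: [179.4, -0.4, 9.1]
wrist_force: [0.4, 0.2, 1.1]
grip_width: 0.0638
grasp_force: 0.0
```

Run:
```python
from h import *
s,_=save('wrist','w4'); print(s['ee_pos'],s['ee_rot'],s['grip_width'],s['wrist_force'])
```

```text
[ 0.50943991 -0.33797015  0.26250904] [179.43783647  -0.4281179    9.0526391 ] 0.06382390805680666 [0.40032551 0.24494771 1.10592215]
```

View pics/w4.png

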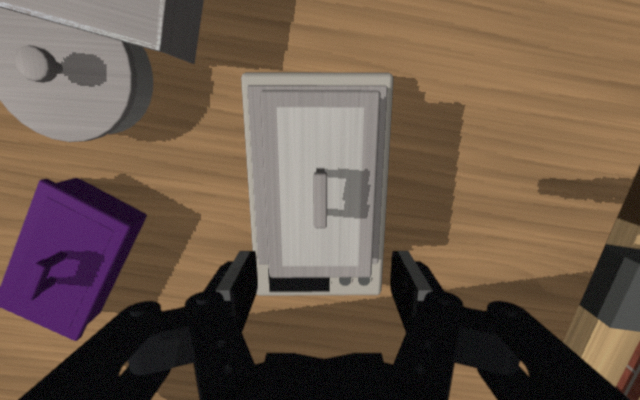

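The tin sits on the platform with the fingers clear. Lid corners are (250,91), (379,91), (371,276) and (258,277). The base corners are about (243,74), (392,74), (380,293) and (258,294). A final numeric check follows.

Run:
```python
from h import *
s=read_state();a=np.radians(9);M=np.array([[np.cos(a),-np.sin(a)],[np.sin(a),np.cos(a)]])
g=np.array([.5023,-.3356])
for n,p,z in(('lid',[(250,91),(379,91),(371,276),(258,277)],.103),('bar',[(320,170),(320,228)],.139),('base far',[(243,74),(392,74)],.042),('base near',[(258,294),(380,293)],.035)):
    t=ray('wrist',p,z,s)[:,:2];r=(t-g)@M;print(n,r.round(4).tolist(),r.mean(0).round(4))
save('top','t4')
```

```text
lid [[0.0956, 0.0631], [0.0958, -0.0525], [-0.0892, -0.0533], [-0.0901, 0.0664]] [0.003  0.0059]
bar [[0.0306, 0.0004], [-0.0215, 0.0005]] [0.0046 0.0005]
base far [[0.1164, 0.0824], [0.1167, -0.076]] [0.1166 0.0032]
base near [[-0.1531, 0.083], [-0.1521, -0.0782]] [-0.1526  0.0024]
```

```bash
python3 -c "
from workcell import *
print(close_job())"
```

```text
the job is handed in; nothing more can be done
None
```

I slid the oblong tin clear of the shelf, lifted it and set it on the scale, about 5 mm from the platform's middle and in line with it by my measurement. I let go without touching the round tin and handed the job in at about 13 s; no verdict was shown.

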